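# Find the rattling parts case and show it to the inspection camera

## Task

One of the three sealed parts cases on the blue mat has a steel ball come loose inside; in the other two it is packed tight. Lift each case clear of the mat and shake it briskly to and fro, one after another, first the red-lidded, then the yellow, then the green, and find the one that rattles; the two quiet ones must finish standing upright on the mat, and nothing else on the bench may be shifted. Finish while holding the rattling case still and upright in the gripper, centred in front of the inspection camera's lens at the view point, and do not put it down.

Things in the scene. Friction and masses are not known exactly. Their poses are not given: they have to be found in the camera images.
- case_red: sealed black box with a red lid and a white label on its flat top, 124 (own x) x 60 (own y) x 56 mm high; origin at the centre of its underside, z up; grip it across the 60 mm width at its middle, the sides are plain. 0.32 to 0.40 kg in all, whatever is inside; stands on the mat
- case_yellow: sealed black box with a yellow lid and a white label on its flat top, 124 (own x) x 60 (own y) x 56 mm high; origin at the centre of its underside, z up; grip it across the 60 mm width at its middle, the sides are plain. 0.32 to 0.40 kg in all, whatever is inside; stands on the mat
- case_green: sealed black box with a green lid and a white label on its flat top, 124 (own x) x 60 (own y) x 56 mm high; origin at the centre of its underside, z up; grip it across the 60 mm width at its middle, the sides are plain. 0.32 to 0.40 kg in all, whatever is inside; stands on the mat
- case_red_center (a point): centre of the red-lidded case, 28 mm above its underside. If this case rattles, a steel ball of 0.16 to 0.24 kg rolls freely some 75 mm end to end along own x: shaken or tipped along x it knocks on the ends and the balance point moves; if quiet, the same weight sits fast in the middle
- case_yellow_center (a point): centre of the yellow-lidded case, 28 mm above its underside. If this case rattles, a steel ball of 0.16 to 0.24 kg rolls freely some 75 mm end to end along own x: shaken or tipped along x it knocks on the ends and the balance point moves; if quiet, the same weight sits fast in the middle
- case_green_center (a point): centre of the green-lidded case, 28 mm above its underside. If this case rattles, a steel ball of 0.16 to 0.24 kg rolls freely some 75 mm end to end along own x: shaken or tipped along x it knocks on the ends and the balance point moves; if quiet, the same weight sits fast in the middle
- mat: blue repair mat lying on the bench, 280 (own x) x 500 (own y) x 3 mm, fixed; origin at the centre of its underside
- camera: small white inspection camera, fixed on a stand with a round dark foot (90 mm across); white housing 45 x 75 x 50 mm whose centre is 150 mm above the bench, black round lens on the side facing own -x, lens front 40 mm from the stand axis; origin at the centre of the foot's underside
- view_point (a point): the view point: straight out in front of the lens, at lens height (150 mm above the bench), 140 mm before the lens front (180 mm from the stand axis along own -x); the centre of the rattling case is to be held here. Its axes are the camera's
- screwdriver: bystander: screwdriver with orange handle, 150 mm, lying on the bench left of the mat; leave alone
- spool: bystander: small white and silver solder spool, 52 mm across, 36 mm high, standing right of the mat; leave alone
- phone: bystander: black phone, 145 x 72 x 9 mm, lying on the bench left of the mat; leave alone
Mind the look-alikes: they are no part of the job. Leave any orange or purple look-alike of the case_red alone.

How it is judged:
By the outcome, as a careful person would: the job done as asked, in the order asked, and still so for the second after the job is handed in, while the arm keeps its last pose, push and grip.
It also fails if it takes over 72 s, if anything falls off the work surface, if the arm or the gripper's body presses on something with over 40 N, if the wrist force passes 120 N, or if a joint passes its speed limit or range.

## Robot

A 6-joint arm with a two-finger parallel gripper is mounted at the origin on the work surface. World frame = base frame: x ahead of the robot, y to its left, z up, the work surface at z = 0. Lengths are in m, angles in rad, forces in N, time in s.
With the tool pointing down it reaches from about 0.375 to 0.9 m from the base axis. Payload 3.1 kg.
Tool frame: the origin (TCP) lies where the fingers leave the gripper's body, on its centre line; the fingertips stand 70 mm ahead of it and the grasp point (between the pads) lies 51 mm ahead of it; z points along the fingers, y is the direction in which the jaws open and shut (so a half turn about z gives the same grasp; the last joint's range is limited). The gripper opens to 87 mm and grips with 3 to 60 N. Pads are 19 mm wide; open, the fingers measure 117 mm over their backs; the gripper's body (75 mm by 190 mm) begins 51 mm behind the grasp point.
Start: joints at [-1.45, 0.527, 1.433, -0, 1.181, -0.178], TCP at [0.185, -0.597, 0.292] pointing down, gripper open.
Joint ranges: [-3.08, 3.08], [-0.75, 2.2], [0.22, 2.44], [-1.43, 4.57], [0, 2.65], [-2.85, 2.85]. Speed limits (rad/s): [2.79, 2.79, 3.14, 3.14, 3.14, 3.14].

## Interface

Orientations are given as a unit quaternion [w, x, y, z].
In Python, from rig import telemetry, read_camera, order, masks_of, pinpoint gives the robot as it stands.
- The arm moves only by the tool move_arm, never from a script. Its argument "rows" is text: rows parted by semicolons, each of 5 numbers parted by spaces: the shift along the world's x, y, z in cm, then the turn about the world's z in rad, then the opening, from -1 (shut) to 1 (fully open). In form: dx dy dz yaw hand; .... A call has exactly 8 rows; each row shifts and turns the commanded pose from where the row before left it; what a row does not reach is not made up. A row lasts 1/10 s, in which the tool goes at most 50 mm and 8.59 degrees, less where a joint would pass 70% of its speed; a pose out of reach is approached as far as the arm can. A call is refused whole if a number of a shift passes 5 or a number of a turn 0.15, either way. A call with a gripper value outside its range is refused whole. The fingers move at their own pace and stop on an object; "squeeze" is the grip in N (left out, the last holds). Time passes only in rows, so rows that do not move let the fingers close, or fill a call up. It gives the time, the measured TCP pose, the force and the opening at its end, in the units of the state.
- telemetry.state(): the state, without advancing time (a new reading comes with each control period).
- read_camera(name): name is "side" or "top" or "wrist"; returns a dict with "frame" (420x560x3 uint8, blue, green, red), "camera_matrix" (3x3 intrinsics, pixels), "dist_coeffs" ([k1, k2, p1, p2, k3] as OpenCV has them; the pictures are not rectified), "rvec" (rotation vector, rad) and "tvec" (3), from world to camera coordinates, as OpenCV has them. Camera axes: x right, y down, z forward; pixel columns grow to the right and rows downward; lengths in m; the calibration is good to about 2 mm. A picture is of the moment at which its call begins. There is no depth.
- order.sign_off(): hands the job in, once; it reports no verdict.
Trained networks look in a picture, given as the dict that the camera call returned (one of the last four; its "shot" number tells which), for a name from the list of things; names that differ only in an ending like _2 or _b are one class to them, and where a whole thing is asked for, a point or a joint stands for the part that bears it (a point fixed in the world has none). Each returns a list of dicts, best first, with "conf" (0 to 1); they miss things now and then, are a little off and sometimes report something else, mostly with a low value. They report only what shows in the picture. A call takes as long as a camera call. They do not tell look-alikes from the thing itself.
- masks_of(thing, picture): "region" (420x560 bool, what is visible of it) and "extent" ([left, top, width, height] in pixels, round what is visible of it).
- pinpoint(thing, picture): "point" ([column, row] in pixels: a listed point, or the origin of a listed thing).
The state is a dict: "time": time; "joints": joint angles; "dq": joint speeds; "joint_efforts": joint torques, N m; "eef_pos": TCP position; "eef_rot": TCP orientation; "force": force on the tool from outside, world axes, zero at the start; "torque": the same for the moment, N m; "width": opening from 0.0 (shut) to 1.0 (fully open).
Only numpy, scipy, OpenCV 4.12 (cv2) and the standard library are available. Lean on these libraries where they do the work, as an engineer would, in place of code of your own. Each camera call takes 0.05 s, during which the arm holds its last target. There are 200 camera calls.

## Working session

There is one attempt and no reset: what is moved stays moved. The work goes in short steps, Python scripts to look and compute and a tool call to move; the robot and the scene stay as the last step left them, time stands still between calls to the robot, and variables do not carry over. Pictures are saved under pics/ and viewed, about 8 in all and at most 12, crops included, and the job is handed in when it is done.

Besides the shell and the picture viewer there is one more tool, called after "Call:" as name(argument=value, ...) on one line, values as JSON. move_arm: Moves the arm, as the interface text tells. Its arguments: {"type":"object","properties":{"rows":{"type":"string"},"squeeze":{"type":"number"}},"required":["rows"]}

```bash
mkdir -p pics; ls; cat > h.py <<'E'
import numpy as np, cv2
from rig import telemetry, read_camera, order, masks_of, pinpoint
def ray(p,px,z):
    R,_=cv2.Rodrigues(np.array(p["rvec"],float)); t=np.array(p["tvec"],float).ravel()
    u=cv2.undistortPoints(np.array(px,float).reshape(-1,1,2),np.array(p["camera_matrix"],float),np.array(p["dist_coeffs"],float)).reshape(-1,2)
    d=np.c_[u,np.ones(len(u))]@R; c=-R.T@t
    return c+d*((z-c[2])/d[:,2])[:,None]
def proj(p,X): return cv2.projectPoints(np.array(X,float).reshape(-1,1,3),np.array(p["rvec"],float),np.array(p["tvec"],float),np.array(p["camera_matrix"],float),np.array(p["dist_coeffs"],float))[0].reshape(-1,2)
E
python3 - <<'E'
from h import *
for n in("top","side"):
    p=read_camera(n); cv2.imwrite(f"pics/{n}0.png",p["frame"])
    for t in("case_red","case_yellow","case_green","case_red_center","case_yellow_center","case_green_center","camera","mat","screwdriver","spool","phone"):
        r=pinpoint(t,p); m=masks_of(t,p)
        z=.031 if "center" in t else (.003 if "case" in t else 0)
        print(n,t,[(np.round(a["point"]),round(a["conf"],2),np.round(ray(p,a["point"],z)[0],3)) for a in r[:4]],[(a["extent"],round(a["conf"],2)) for a in m[:4]] )
print(telemetry.state())
E
```

```text
pics
top case_red [(array([350., 218.]), 0.93, array([ 0.519, -0.178,  0.003])), (array([295., 224.]), 0.58, array([ 0.498, -0.009,  0.003])), (array([390., 145.]), 0.56, array([ 0.751, -0.304,  0.003])), (array([397., 297.]), 0.56, array([ 0.28 , -0.32 ,  0.003]))] [([376.8, 279.4, 47.0, 39.6], 0.65), ([374.1, 116.4, 35.7, 45.5], 0.6), ([338.6, 190.3, 27.0, 45.6], 0.56)]
top case_yellow [(array([296., 222.]), 0.91, array([ 0.504, -0.01 ,  0.003]))] [([281.2, 200.2, 23.1, 41.0], 0.7)]
top case_green [(array([240., 222.]), 0.91, array([0.503, 0.165, 0.003])), (array([240., 217.]), 0.35, array([0.518, 0.164, 0.003]))] [([230.6, 198.9, 20.0, 38.6], 0.7)]
top case_red_center [(array([394., 297.]), 0.87, array([ 0.283, -0.304,  0.031])), (array([348., 213.]), 0.66, array([ 0.533, -0.168,  0.031])), (array([392., 139.]), 0.64, array([ 0.761, -0.304,  0.031]))] [([370.3, 114.7, 39.3, 45.4], 0.98), ([373.8, 276.8, 47.0, 38.3], 0.65), ([337.8, 191.9, 30.7, 41.2], 0.63)]
top case_yellow_center [(array([294., 219.]), 0.68, array([ 0.512, -0.003,  0.031]))] [([281.3, 198.8, 28.2, 44.9], 0.68)]
t
[... 2666 characters left out ...]
, ([206.1, 345.0, 60.2, 51.3], 0.6)]
{'time': 2.3, 'joints': array([-1.44948182e+00,  5.27495622e-01,  1.43267716e+00,  1.45399273e-06,
        1.18137665e+00, -1.78531195e-01]), 'dq': array([-0.00072287, -0.00116447, -0.00040627,  0.00087899,  0.00011099,
        0.00015743]), 'joint_efforts': array([ 1.07593064e-04, -4.40003872e+01, -1.76980305e+01,  6.33997377e-02,
        5.05184010e-02, -1.64195467e-05]), 'eef_pos': array([ 0.18461712, -0.59710493,  0.29225838]), 'eef_rot': array([2.16198568e-05, 9.88782645e-01, 1.49361576e-01, 5.41699788e-08]), 'force': array([-0.25404433, -0.1189566 ,  1.10490975]), 'torque': array([ 0.01104114,  0.00750372, -0.00913152]), 'width': 0.9987827401085615}
```

```bash
python3 - <<'E'
import cv2
i=cv2.imread("pics/top0.png")[90:340,120:460]; cv2.imwrite("pics/topc.png",cv2.resize(i,None,fx=2.35,fy=2.35,interpolation=cv2.INTER_CUBIC))
i=cv2.imread("pics/side0.png")[120:420,100:460]; cv2.imwrite("pics/sidec.png",cv2.resize(i,None,fx=2,fy=2,interpolation=cv2.INTER_CUBIC))
E
```

```text
(no output)
```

View pics/topc.png

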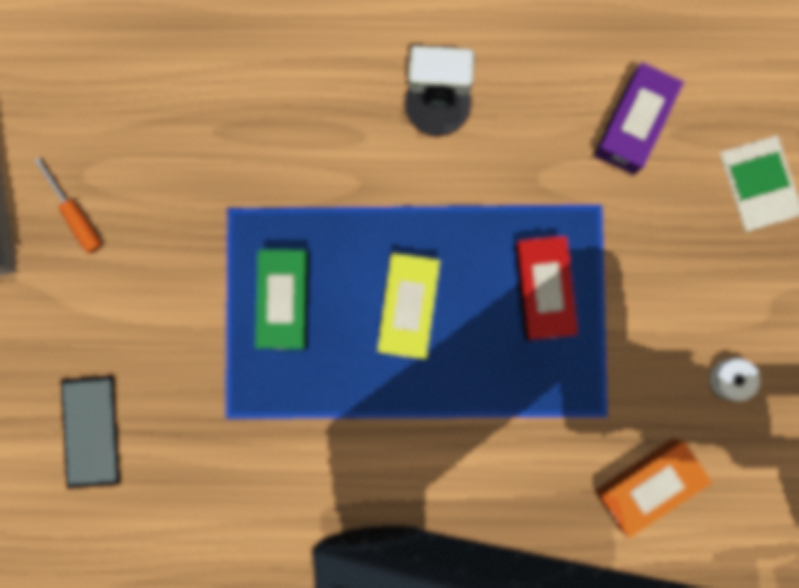

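View pics/sidec.png

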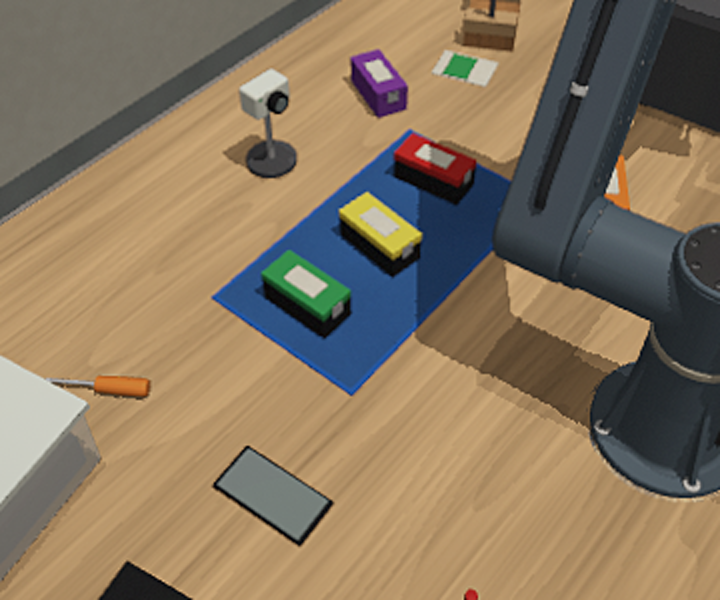

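```bash
cat >> h.py <<'E'
def lids(p,z=.059,roi=None):
    f=p["frame"]; hsv=cv2.cvtColor(f,cv2.COLOR_BGR2HSV); out={}
    for n,(a,b) in {"red":(174,3),"yellow":(24,36),"green":(50,75)}.items():
        H=hsv[...,0].astype(int); h=((H>=a)|(H<=b)) if a>b else ((H>=a)&(H<=b))
        m=(h&(hsv[...,1]>140)&(hsv[...,2]>50)).astype(np.uint8)
        cs=cv2.findContours(m,0,cv2.CHAIN_APPROX_NONE)[0]
        for c in cs:
            if cv2.contourArea(c)<250: continue
            P=ray(p,c.reshape(-1,2),z)
            r=cv2.minAreaRect((P[:,:2]*1000).astype(np.float32))
            bx=cv2.boxPoints(r); e=[bx[1]-bx[0],bx[2]-bx[1]]; e=max(e,key=np.linalg.norm)
            if e[0]<0:e=-e
            out.setdefault(n,[]).append((np.round(r[0],1),np.round(sorted(r[1]),0),round(float(np.arctan2(e[1],e[0])),3)))
    return out
E
python3 - <<'E'
from h import *
p=read_camera("top")
for k,v in lids(p).items(): print(k,v)
q=read_camera("side")
for x in(p,q):
    for t in("view_point","camera"):
        print(t,[(np.round(a["point"],1),round(a["conf"],2),ray(x,a["point"],.15 if t[0]=="v" else 0)[0].round(3)) for a in pinpoint(t,x)[:2]])
# camera housing top & foot from top view
f=p["frame"]; hsv=cv2.cvtColor(f,cv2.COLOR_BGR2HSV)
m=np.zeros(f.shape[:2],np.uint8); m[100:150,285:330]=((hsv[...,1]<60)&(hsv[...,2]>150))[100:150,285:330]
c=max(cv2.findContours(m,0,1)[0],key=cv2.contourArea); P=ray(p,c.reshape(-1,2),.175)[:,:2]*1000
print("housing",cv2.minAreaRect(P.astype(np.float32)))
m[:]=0; m[118:152,285:330]=(hsv[...,2]<75)[118:152,285:330]
c=max(cv2.findContours(m,0,1)[0],key=cv2.contourArea); P=ray(p,c.reshape(-1,2),.01)*1000
print("foot",P.min(0),P.max(0))
R,_=cv2.Rodrigues(np.array(p["rvec"],float));print("topcam",-R.T@np.ravel(p["tvec"]))
E
```

```text
red [(array([ 534.6, -176.1]), array([ 62., 124.]), 0.105)]
yellow [(array([510.1,  -2.5]), array([ 57., 122.]), -0.129)]
green [(array([516.1, 156.6]), array([ 60., 119.]), 0.013)]
view_point []
camera [(array([303.5, 132.4]), 0.89, array([ 0.79 , -0.031,  0.   ])), (array([156.8, 272.7]), 0.56, array([0.342, 0.421, 0.   ]))]
view_point [(array([289.6, 242.5]), 0.53, array([0.425, 0.099, 0.15 ]))]
camera []
housing ((783.447998046875, -38.8828239440918), (74.96112060546875, 45.02790069580078), 86.59252166748047)
foot [743.40951    -76.82220607  10.        ] [804.37936734   1.71273814  10.        ]
topcam [ 0.44423848 -0.01032232  1.26372174]
```

Call:
move_arm(rows="3.2 3.8 0 -0.025 1; 3.2 3.8 0 -0.025 1; 3.2 3.8 0 -0.025 1; 3.2 3.8 0 -0.025 1; 3.2 3.8 0 -0.025 1; 3.2 3.8 0 -0.025 1; 3.2 3.8 0 -0.025 1; 3.2 3.8 0 -0.02 1", squeeze=45)

```text
time: 3.4
eef_pos: [0.4417, -0.2915, 0.2925]
eef_rot: [0.0, 0.999, 0.052, 0.0]
force: [0.3, -0.2, 0.7]
width: 0.999
```

Call:
move_arm(rows="3.1 3.8 -1 0 1; 3.1 3.8 -1 0 1; 2 2.6 -3 0 1; 0.5 1 -3 0 1; 0 0 -3 0 1; 0 0 0 0 1; 0 0 0 0 1; 0 0 0 0 1")

```text
time: 4.2
eef_pos: [0.5284, -0.1822, 0.1838]
eef_rot: [0.001, 0.999, 0.052, 0.001]
force: [0.8, 0.1, -0.7]
width: 0.994
```

```bash
python3 - <<'E'
from h import *
p=read_camera("wrist"); cv2.imwrite("pics/w1.png",p["frame"]); print(telemetry.state()["eef_pos"],lids(p))
q=read_camera("top");print(lids(q))
R,_=cv2.Rodrigues(np.array(p["rvec"],float));print(-R.T@np.ravel(p["tvec"]))
E
```

```text
[ 0.52840106 -0.18222033  0.18405768] {'red': [(array([ 541.7, -178.3]), array([ 60., 112.]), 0.111)], 'yellow': [(array([530., -17.]), array([58., 89.]), -0.128)]}
{'yellow': [(array([510.1,  -2.9]), array([ 58., 121.]), -0.124)], 'green': [(array([516. , 156.9]), array([ 60., 119.]), 0.009)]}
[ 0.60563368 -0.17470344  0.27567497]
```

View pics/w1.png

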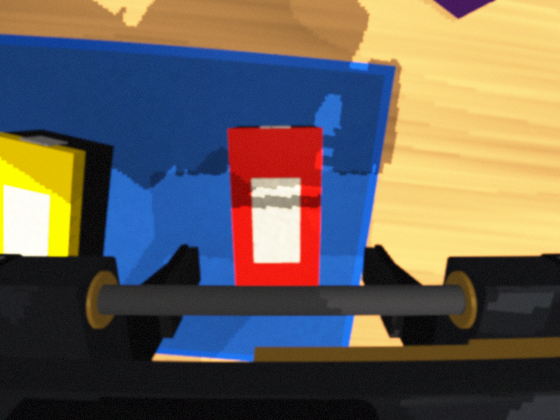

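Call:
move_arm(rows="0.6 0.4 -3 0 1; 0 0 -3 0 1; 0 0 -2.5 0 1; 0 0 -1.5 0 1; 0 0 0 0 1; 0 0 0 0 -1; 0 0 0 0 -1; 0 0 0 0 -1")

```text
time: 5.1
eef_pos: [0.5343, -0.1776, 0.0836]
eef_rot: [0.001, 0.999, 0.052, 0.001]
force: [-0.3, -0.0, 0.0]
width: 0.809
```

Call:
move_arm(rows="0 0 0 0 -1; 0 0 0 0 -1; 0 0 0 0 -1; 0 0 0 0 -1; 0 0 0 0 -1; 0 0 0 0 -1; 0 0 0 0 -1; 0 0 0 0 -1")

```text
time: 5.9
eef_pos: [0.534, -0.1776, 0.0832]
eef_rot: [0.001, 0.999, 0.053, 0.001]
force: [0.1, 0.3, 4.7]
width: 0.687
```

```bash
cat > s.py <<'E'
from h import *
s=telemetry.state(); print({k:np.round(s[k],3) for k in("time","eef_pos","force","torque","width")})
E
python3 s.py
```

```text
{'time': np.float64(5.9), 'eef_pos': array([ 0.534, -0.178,  0.083]), 'force': array([0.069, 0.299, 4.71 ]), 'torque': array([-0.043,  0.113,  0.107]), 'width': np.float64(0.687)}
```

Call:
move_arm(rows="0 0 1 0 -1; 0 0 2 0 -1; 0 0 3 0 -1; 0 0 3 0 -1; 0 0 1 0 -1; 0 0 0 0 -1; 0 0 0 0 -1; 0 0 0 0 -1")

```text
time: 6.7
eef_pos: [0.5325, -0.1766, 0.1806]
eef_rot: [-0.001, 0.999, 0.052, -0.002]
force: [1.1, 0.5, -3.3]
width: 0.687
```

```bash
python3 s.py
```

```text
{'time': np.float64(6.7), 'eef_pos': array([ 0.532, -0.177,  0.181]), 'force': array([ 1.126,  0.489, -3.303]), 'torque': array([ 0.007, -0.023, -0.026]), 'width': np.float64(0.687)}
```

Call:
move_arm(rows="4 0 0 0 -1; 4 0 0 0 -1; -4 0 0 0 -1; -4 0 0 0 -1; 4 0 0 0 -1; 4 0 0 0 -1; -4 0 0 0 -1; -4 0 0 0 -1")

```text
time: 7.5
eef_pos: [0.5352, -0.1779, 0.1804]
eef_rot: [0.0, 0.999, 0.053, 0.0]
force: [-1.7, -0.0, -4.2]
width: 0.688
```

```bash
python3 s.py
```

```text
{'time': np.float64(7.5), 'eef_pos': array([ 0.535, -0.178,  0.18 ]), 'force': array([-1.715, -0.015, -4.225]), 'torque': array([0.032, 0.218, 0.016]), 'width': np.float64(0.688)}
```

Call:
move_arm(rows="4 0 0 0 -1; 4 0 0 0 -1; -4 0 0 0 -1; -4 0 0 0 -1; 0 0 0 0 -1; 0 0 0 0 -1; 0 0 0 0 -1; 0 0 0 0 -1")

```text
time: 8.3
eef_pos: [0.5346, -0.1775, 0.1821]
eef_rot: [0.0, 0.999, 0.052, 0.001]
force: [0.0, 0.8, -3.4]
width: 0.686
```

```bash
python3 s.py
```

```text
{'time': np.float64(8.3), 'eef_pos': array([ 0.535, -0.178,  0.182]), 'force': array([ 0.028,  0.778, -3.429]), 'torque': array([-0.013,  0.015, -0.008]), 'width': np.float64(0.686)}
```

```bash
cat > s.py <<'E'
from h import *
S=[telemetry.state()]
for _ in range(3): read_camera("wrist"); S.append(telemetry.state())
print(S[-1]["time"],S[-1]["eef_pos"].round(4),"ty",[float(s["torque"][1].round(3)) for s in S],"mean T",np.mean([s["torque"] for s in S],0).round(3),"F",np.mean([s["force"] for s in S],0).round(2))
E
python3 s.py
```

```text
8.45 [ 0.5342 -0.1773  0.1822] ty [0.015, 0.004, -0.016, 0.025] mean T [ 0.006  0.007 -0.016] F [-0.26  0.08 -3.38]
```

Call:
move_arm(rows="4 0 0 0 -1; 4 0 0 0 -1; 0 0 0 0 -1; 0 0 0 0 -1; 0 0 0 0 -1; 0 0 0 0 -1; 0 0 0 0 -1; 0 0 0 0 -1")

```text
time: 9.25
eef_pos: [0.6131, -0.1772, 0.1824]
eef_rot: [-0.0, 0.999, 0.052, -0.0]
force: [0.2, -1.1, -3.5]
width: 0.688
```

```bash
python3 s.py
```

```text
9.4 [ 0.6134 -0.1772  0.1824] ty [0.012, -0.003, 0.009, 0.018] mean T [ 0.003  0.009 -0.033] F [-0.03 -0.47 -3.63]
```

Call:
move_arm(rows="-4 0 0 0 -1; -4 0 0 0 -1; 0 0 0 0 -1; 0 0 0 0 -1; 0 0 0 0 -1; 0 0 0 0 -1; 0 0 0 0 -1; 0 0 0 0 -1")

```text
time: 10.2
eef_pos: [0.5341, -0.1772, 0.1822]
eef_rot: [0.0, 0.999, 0.053, 0.0]
force: [0.5, -0.0, -3.4]
width: 0.686
```

```bash
python3 s.py
```

```text
10.35 [ 0.5337 -0.1771  0.1822] ty [0.028, -0.059, -0.018, 0.006] mean T [-0.034 -0.011  0.021] F [ 0.18  0.14 -3.61]
```

Call:
move_arm(rows="0 0 -3 0 -1; 0 0 -3 0 -1; 0 0 -2 0 -1; 0 0 -1.2 0 -1; 0 0 -0.4 0 -1; 0 0 -0.4 0 -1; 0 0 0 0 -1; 0 0 0 0 1")

```text
time: 11.15
eef_pos: [0.5345, -0.1777, 0.0835]
eef_rot: [0.001, 0.999, 0.052, 0.001]
force: [0.1, 0.0, -0.1]
width: 0.725
```

Call:
move_arm(rows="0 0 0 0 1; 0 0 0 0 1; 0 0 0 0 1; 0 0 0 0 1; 0 0 2 0 1; 0 0 4 0 1; 0 0 3 0 1; 0 0 2 0 1")

```text
time: 11.95
eef_pos: [0.5341, -0.1775, 0.1945]
eef_rot: [0.001, 0.999, 0.052, 0.001]
force: [0.8, -0.7, 1.3]
width: 0.997
```

Call:
move_arm(rows="-0.4 4 0 -0.08 1; -0.4 4 0 -0.08 1; -0.5 4 0 -0.07 1; -0.5 3.5 0 0 1; -0.6 2 0 0 1; 0 0 0 0 1; 0 0 0 0 1; 0 0 0 0 1")

```text
time: 12.75
eef_pos: [0.5103, -0.0032, 0.1924]
eef_rot: [0.0, 0.998, -0.063, 0.001]
force: [0.5, -0.3, 0.4]
width: 1.0
```

```bash
python3 - <<'E'
from h import *
p=read_camera("wrist"); s=telemetry.state(); print(s["eef_pos"],s["eef_rot"].round(3),s["width"],lids(p))
q=read_camera("top");print(lids(q))
f=np.vstack([p["frame"][:300],q["frame"][130:330]]); cv2.imwrite("pics/w2.png",f)
E
```

```text
[ 0.51025892 -0.00334024  0.19234563] [ 0.     0.998 -0.063  0.001] 0.9967691595122344 {'red': [(array([ 535. , -170.8]), array([ 62., 124.]), 0.095)], 'yellow': [(array([518.3,  -5.5]), array([ 61., 111.]), -0.13)], 'green': [(array([541. , 153.3]), array([68., 78.]), -0.001)]}
{'red': [(array([ 535. , -175.2]), array([ 61., 124.]), 0.107)], 'green': [(array([516.1, 157.8]), array([ 57., 120.]), 0.02)]}
```

View pics/w2.png

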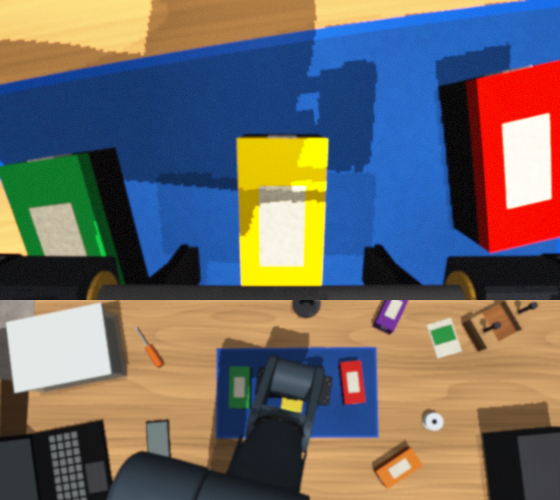

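Call:
move_arm(rows="0.1 0 -3 0 1; 0 0 -3 0 1; 0 0 -3 0 1; 0 0 -1.5 0 1; 0 0 -0.4 0 1; 0 0 0 0 -1; 0 0 0 0 -1; 0 0 0 0 -1")

```text
time: 13.65
eef_pos: [0.5113, -0.0025, 0.0843]
eef_rot: [0.0, 0.998, -0.063, 0.001]
force: [-0.4, -0.3, 0.1]
width: 0.807
```

Call:
move_arm(rows="0 0 0 0 -1; 0 0 0 0 -1; 0 0 0 0 -1; 0 0 0 0 -1; 0 0 0 0 -1; 0 0 0 0 -1; 0 0 1 0 -1; 0 0 2 0 -1")

```text
time: 14.45
eef_pos: [0.509, -0.0017, 0.1125]
eef_rot: [-0.001, 0.998, -0.063, -0.002]
force: [-0.3, -0.6, -3.7]
width: 0.681
```

Call:
move_arm(rows="0 0 3 0 -1; 0 0 3 0 -1; 0 0 1 0 -1; 0 0 0 0 -1; 0 0 0 0 -1; 0 0 0 0 -1; 0 0 0 0 -1; 0 0 0 0 -1")

```text
time: 15.25
eef_pos: [0.5101, -0.0021, 0.1823]
eef_rot: [-0.0, 0.998, -0.063, -0.001]
force: [0.1, 0.0, -3.8]
width: 0.687
```

```bash
python3 s.py
```

```text
15.4 [ 0.5104 -0.0022  0.1828] ty [0.02, 0.014, 0.016, 0.044] mean T [ 0.027  0.024 -0.022] F [ 0.23  0.41 -3.88]
```

Call:
move_arm(rows="4 -0.5 0 0 -1; 4 -0.5 0 0 -1; -4 0.5 0 0 -1; -4 0.5 0 0 -1; 4 -0.5 0 0 -1; 4 -0.5 0 0 -1; -4 0.5 0 0 -1; -4 0.5 0 0 -1")

```text
time: 16.2
eef_pos: [0.5141, -0.0033, 0.1834]
eef_rot: [0.0, 0.998, -0.063, 0.003]
force: [-1.9, 0.5, -4.6]
width: 0.685
```

```bash
python3 s.py
```

```text
16.35 [ 0.5057 -0.0009  0.1822] ty [0.209, 0.946, 0.062, -0.127] mean T [ 0.123  0.273 -0.026] F [-3.42  0.8  -4.2 ]
```

Call:
move_arm(rows="4 -0.5 0 0 -1; 4 -0.5 0 0 -1; -4 0.5 0 0 -1; -4 0.5 0 0 -1; 4 -0.5 0 0 -1; 4 -0.5 0 0 -1; 0 0 0 0 -1; 0 0 0 0 -1")

```text
time: 17.15
eef_pos: [0.5926, -0.0127, 0.1835]
eef_rot: [0.0, 0.998, -0.063, 0.001]
force: [-1.4, 0.3, -3.9]
width: 0.688
```

```bash
python3 s.py
```

```text
17.3 [ 0.59  -0.012  0.183] ty [0.101, 0.151, -0.0, 0.045] mean T [0.056 0.074 0.008] F [-0.23 -0.14 -3.69]
```

Call:
move_arm(rows="-4 0.5 0 0 -1; -4 0.5 0 0 -1; 0 0 0 0 -1; 0 0 0 0 -1; 0 0 0 0 -1; 0 0 0 0 -1; 0 0 0 0 -1; 0 0 0 0 -1")

```text
time: 18.1
eef_pos: [0.5111, -0.0023, 0.1832]
eef_rot: [0.0, 0.998, -0.063, 0.0]
force: [0.3, -0.2, -4.5]
width: 0.686
```

```bash
python3 s.py
```

```text
18.25 [ 0.5107 -0.0022  0.1832] ty [0.002, 0.003, 0.016, 0.023] mean T [0.01  0.011 0.017] F [ 0.29 -0.25 -3.89]
```

Call:
move_arm(rows="4 -0.5 0 0 -1; 4 -0.5 0 0 -1; 0 0 0 0 -1; 0 0 0 0 -1; 0 0 0 0 -1; 0 0 0 0 -1; 0 0 0 0 -1; 0 0 0 0 -1")

```text
time: 19.05
eef_pos: [0.59, -0.012, 0.1833]
eef_rot: [-0.0, 0.998, -0.063, -0.0]
force: [0.6, 0.2, -3.5]
width: 0.681
```

```bash
python3 s.py
```

```text
19.2 [ 0.5904 -0.0122  0.1834] ty [0.08, 0.002, 0.022, 0.006] mean T [0.005 0.028 0.   ] F [ 0.31  0.04 -3.67]
```

Call:
move_arm(rows="-4 0.5 0 0 -1; -4 0.5 0 0 -1; 0 0 0 0 -1; 0 0 0 0 -1; 0 0 0 0 -1; 0 0 0 0 -1; 0 0 0 0 -1; 0 0 0 0 -1")

```text
time: 20.0
eef_pos: [0.5111, -0.0023, 0.1832]
eef_rot: [0.0, 0.998, -0.063, 0.0]
force: [0.2, 0.3, -4.1]
width: 0.688
```

```bash
python3 s.py
```

```text
20.15 [ 0.5107 -0.0022  0.1832] ty [0.04, 0.029, 0.018, 0.034] mean T [ 0.007  0.03  -0.009] F [ 0.09 -0.03 -3.87]
```

Call:
move_arm(rows="0 0 -3 0 -1; 0 0 -3 0 -1; 0 0 -2 0 -1; 0 0 -1.2 0 -1; 0 0 -0.4 0 -1; 0 0 -0.4 0 -1; 0 0 0 0 -1; 0 0 0 0 1")

```text
time: 20.95
eef_pos: [0.5115, -0.0024, 0.0844]
eef_rot: [0.0, 0.998, -0.063, 0.001]
force: [0.9, -1.2, -0.3]
width: 0.721
```

Call:
move_arm(rows="0 0 0 0 1; 0 0 0 0 1; 0 0 0 0 1; 0 0 0 0 1; 0 0 2 0 1; 0 0 4 0 1; 0 0 3 0 1; 0 0 2 0 1")

```text
time: 21.75
eef_pos: [0.5111, -0.0023, 0.1953]
eef_rot: [0.0, 0.998, -0.063, 0.001]
force: [0.5, -0.7, -0.3]
width: 0.998
```

Call:
move_arm(rows="0.1 4 0 0.05 1; 0.1 4 0 0.05 1; 0.1 4 0 0.038 1; 0.1 3 0 0 1; 0.1 1 0 0 1; 0 0 0 0 1; 0 0 0 0 1; 0 0 0 0 1")

```text
time: 22.55
eef_pos: [0.5156, 0.1565, 0.1931]
eef_rot: [0.0, 1.0, 0.006, -0.0]
force: [0.2, -0.3, 0.4]
width: 1.0
```

```bash
python3 - <<'E'
from h import *
p=read_camera("wrist"); s=telemetry.state(); print(s["eef_pos"],s["eef_rot"].round(3),s["width"],lids(p))
q=read_camera("top");print(lids(q))
E
```

```text
[0.51562278 0.1564991  0.19319883] [ 0.     1.     0.005 -0.   ] 0.9966250796026024 {'yellow': [(array([5.196e+02, 5.000e-01]), array([ 69., 108.]), -0.127)], 'green': [(array([524.3, 158.2]), array([ 59., 112.]), -0.002)]}
{'red': [(array([ 535.1, -175.2]), array([ 62., 124.]), 0.111)], 'yellow': [(array([510.8,  -1.3]), array([ 57., 122.]), -0.129)]}
```

Call:
move_arm(rows="0.2 0.1 -3 0 1; 0 0 -3 0 1; 0 0 -3 0 1; 0 0 -1.5 0 1; 0 0 -0.4 0 1; 0 0 0 0 -1; 0 0 0 0 -1; 0 0 0 0 -1")

```text
time: 23.45
eef_pos: [0.5183, 0.1588, 0.0854]
eef_rot: [-0.0, 1.0, 0.006, 0.001]
force: [0.2, -0.9, 0.0]
width: 0.81
```

Call:
move_arm(rows="0 0 0 0 -1; 0 0 0 0 -1; 0 0 0 0 -1; 0 0 0 0 -1; 0 0 0 0 -1; 0 0 0 0 -1; 0 0 1 0 -1; 0 0 2 0 -1")

```text
time: 24.25
eef_pos: [0.5159, 0.1587, 0.1133]
eef_rot: [0.0, 1.0, 0.006, -0.003]
force: [-0.4, -0.4, -3.9]
width: 0.689
```

Call:
move_arm(rows="0 0 3 0 -1; 0 0 3 0 -1; 0 0 1 0 -1; 0 0 0 0 -1; 0 0 0 0 -1; 0 0 0 0 -1; 0 0 0 0 -1; 0 0 0 0 -1")

```text
time: 25.05
eef_pos: [0.5171, 0.1588, 0.1832]
eef_rot: [0.0, 1.0, 0.006, -0.001]
force: [0.3, 0.1, -4.7]
width: 0.684
```

```bash
python3 s.py
```

```text
25.2 [0.5174 0.1588 0.1838] ty [0.018, 0.021, -0.01, -0.002] mean T [0.056 0.007 0.035] F [ 0.48  0.25 -3.92]
```

Call:
move_arm(rows="4 0 0 0 -1; 4 0 0 0 -1; -4 0 0 0 -1; -4 0 0 0 -1; 4 0 0 0 -1; 4 0 0 0 -1; -4 0 0 0 -1; -4 0 0 0 -1")

```text
time: 26.0
eef_pos: [0.5216, 0.1587, 0.1844]
eef_rot: [-0.0, 1.0, 0.006, 0.003]
force: [-1.4, 0.2, -4.6]
width: 0.689
```

```bash
python3 s.py
```

```text
26.15 [0.5128 0.1589 0.1832] ty [0.261, 0.964, 0.151, 0.009] mean T [0.013 0.346 0.029] F [-3.73 -0.13 -4.51]
```

Call:
move_arm(rows="4 0 0 0 -1; 4 0 0 0 -1; -4 0 0 0 -1; -4 0 0 0 -1; 4 0 0 0 -1; 4 0 0 0 -1; 0 0 0 0 -1; 0 0 0 0 -1")

```text
time: 26.95
eef_pos: [0.5996, 0.1586, 0.1845]
eef_rot: [-0.0, 1.0, 0.006, 0.001]
force: [0.7, 0.3, -2.9]
width: 0.689
```

```bash
python3 s.py
```

```text
27.1 [0.5972 0.1588 0.1841] ty [0.101, -0.911, 0.1, 0.12] mean T [ 0.01  -0.147 -0.009] F [ 2.55  0.43 -3.85]
```

Call:
move_arm(rows="-4 0 0 0 -1; -4 0 0 0 -1; 0 0 0 0 -1; 0 0 0 0 -1; 0 0 0 0 -1; 0 0 0 0 -1; 0 0 0 0 -1; 0 0 0 0 -1")

```text
time: 27.9
eef_pos: [0.5183, 0.1588, 0.1843]
eef_rot: [-0.0, 1.0, 0.006, 0.0]
force: [-1.0, 0.1, -4.3]
width: 0.684
```

```bash
python3 s.py
```

```text
28.05 [0.5178 0.1588 0.1842] ty [-0.118, -0.094, -0.037, -0.103] mean T [ 0.027 -0.088 -0.002] F [-0.49 -0.11 -4.29]
```

Call:
move_arm(rows="0.6 -1 1 0 -1; 1 -2 1 -0.01 -1; 1.3 -3 0 -0.01 -1; 1.3 -3 0 -0.01 -1; 1.3 -3 0 -0.01 -1; 1.3 -3 0 -0.01 -1; 1 -2 0 -0.01 -1; 0.5 -1 0 0 -1")

```text
time: 28.85
eef_pos: [0.6021, -0.0242, 0.2051]
eef_rot: [0.001, 1.0, -0.025, 0.001]
force: [-0.7, -0.7, -4.0]
width: 0.686
```

Call:
move_arm(rows="0.3 -0.5 0 0 -1; 0.1 -0.2 0 0 -1; 0 0 0 0 -1; 0 0 0 0 -1; 0 0 0 0 -1; 0 0 0 0 -1; 0 0 0 0 -1; 0 0 0 0 -1")

```text
time: 29.65
eef_pos: [0.6045, -0.028, 0.2043]
eef_rot: [-0.0, 1.0, -0.023, -0.0]
force: [-0.4, -0.5, -3.9]
width: 0.687
```

```bash
python3 s.py; python3 - <<'E'
from h import *
w=read_camera("wrist"); s=telemetry.state(); print(s["eef_pos"],s["eef_rot"].round(3))
print(lids(w,.178))
q=read_camera("top"); print(lids(q))
d=read_camera("side"); f=d["frame"].copy()
# predicted: view point, case box corners, camera
for x in [(.605,-.028,.15),(.745,-.036,.15),(.785,-.0385,0)]: print(x,proj(d,x).round(1))
R=np.array([[np.cos(.05),np.sin(.05)],[-np.sin(.05),np.cos(.05)]])
c=[(*(R@np.array([a,b])+s["eef_pos"][:2]),z) for a in(-.062,.062) for b in(-.03,.03) for z in(.122,.178)]
g=cv2.resize(f[100:320,150:400],None,fx=2.4,fy=2.4,interpolation=cv2.INTER_CUBIC)
for P in (proj(d,c)-[150,100])*2.4: cv2.circle(g,tuple(int(v) for v in P),3,(255,0,255),1)
for P in (proj(d,[(.745,-.036,.15),(.785,-.0385,0)])-[150,100])*2.4: cv2.circle(g,tuple(int(v) for v in P),4,(0,0,255),1)
cv2.imwrite("pics/s3.png",g)
for n,p in(("side",d),("top",q)):
  for t in("case_green_center","camera"):
    print(n,t,[(np.round(a["point"],1),round(a["conf"],2),ray(p,a["point"],.15 if "case" in t else 0)[0].round(3)) for a in pinpoint(t,p)[:2]])
E
```

```text
29.8 [ 0.6045 -0.0282  0.2043] ty [-0.065, -0.07, -0.052, -0.028] mean T [ 0.037 -0.054 -0.008] F [-0.63 -0.06 -3.58]
[ 0.60454356 -0.02820597  0.20425893] [ 0.     1.    -0.024 -0.   ]
{'red': [(array([ 632.2, -101.1]), array([22., 33.]), -1.49)], 'green': [(array([594.9, -51.6]), array([14., 14.]), -0.054), (array([597.1,  -5.3]), array([13., 14.]), -0.041), (array([642.5, -30.9]), array([51., 60.]), 1.523)]}
{'red': [(array([ 535.1, -175. ]), array([ 63., 124.]), 0.121)]}
(0.605, -0.028, 0.15) [[270.8 191.6]]
(0.745, -0.036, 0.15) [[240.1 172.1]]
(0.785, -0.0385, 0) [[235.5 200.2]]
side case_green_center [(array([271.2, 192.5]), 0.67, array([ 0.601, -0.026,  0.15 ]))]
side camera [(array([237.7, 199.1]), 0.85, array([ 0.783, -0.047,  0.   ]))]
top case_green_center [(array([304.3, 185.7]), 0.49, array([ 0.599, -0.032,  0.15 ]))]
top camera [(array([307.1, 133.5]), 0.57, array([ 0.786, -0.043,  0.   ]))]
```

View pics/s3.png

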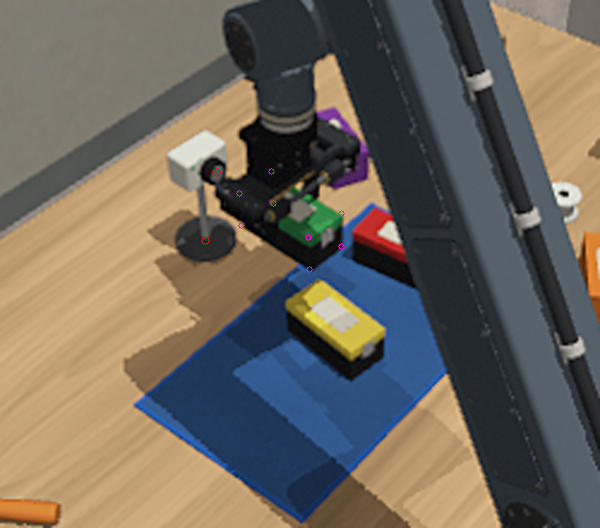

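Call:
move_arm(rows="-2 0 0 0 -1; -3 0 0 0 -1; -3 0 0 0 -1; 0 0 0 0 -1; 0 0 0 0 -1; 4 0 0 0 -1; 4 0 0 0 -1; 0 0 0 0 -1")

```text
time: 30.95
eef_pos: [0.6127, -0.0294, 0.2056]
eef_rot: [0.001, 1.0, -0.023, 0.007]
force: [0.0, -0.4, -2.1]
width: 0.685
```

Call:
move_arm(rows="0 0 0 0 -1; 0 0 0 0 -1; 0 0 0 0 -1; 0 0 0 0 -1; 0 0 0 0 -1; 0 0 0 0 -1; 0 0 0 0 -1; 0 0 0 0 -1")

```text
time: 31.75
eef_pos: [0.6045, -0.0282, 0.2043]
eef_rot: [0.0, 1.0, -0.024, 0.0]
force: [0.5, -0.1, -3.5]
width: 0.686
```

```bash
python3 s.py; python3 - <<'E'
from h import *
w=read_camera("wrist"); g=w["frame"].copy()
cy,sy=np.cos(-.059),np.sin(-.059); T=lambda x,y,z:(.785+cy*x-sy*y,-.0385+sy*x+cy*y,z)
for P in proj(w,[T(a,b,z) for a in(-.0225,.0225) for b in(-.0375,.0375) for z in(.125,.175)]+[T(-.04,0,.15)]): cv2.circle(g,tuple(int(v) for v in P),3,(255,0,255),1)
cv2.imwrite("pics/w3.png",g)
q=read_camera("top"); cv2.imwrite("pics/t3.png",cv2.resize(q["frame"][95:205,240:400],None,fx=5,fy=5,interpolation=cv2.INTER_CUBIC))
E
```

```text
31.9 [ 0.6046 -0.0282  0.2043] ty [0.128, 0.091, 0.124, 0.131] mean T [ 0.055  0.119 -0.003] F [ 0.35 -0.19 -3.71]
```

View pics/w3.png

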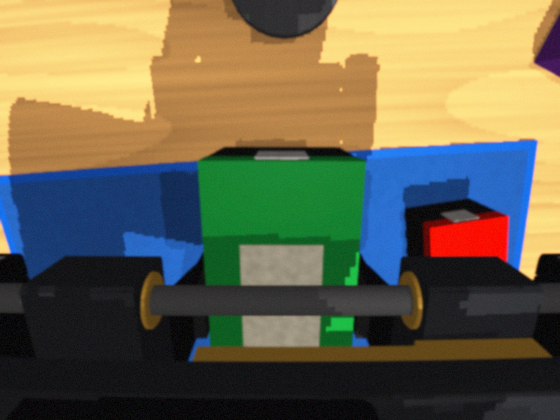

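View pics/t3.png

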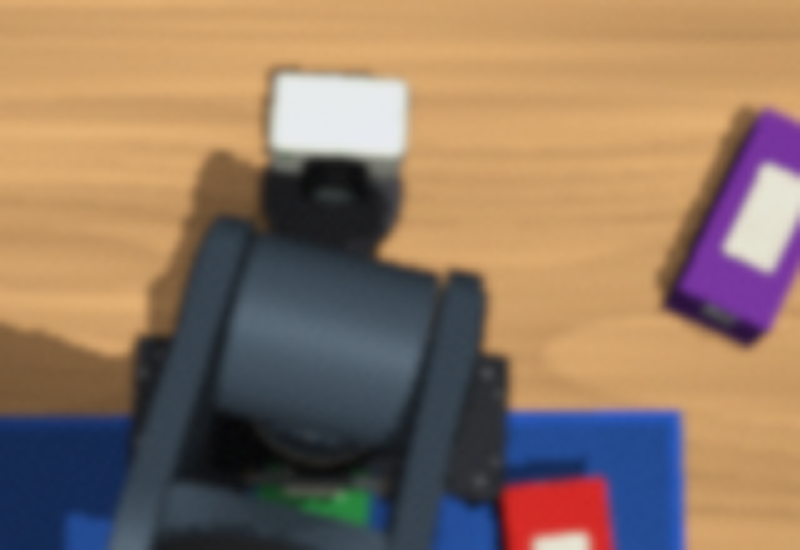

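```bash
python3 - <<'E'
from h import *
w=read_camera("wrist"); print(ray(w,[(285,37),(233,0),(336,0)],.01))
s=telemetry.state(); print(s["time"],np.abs(s["dq"]).max(),s["eef_pos"],s["width"]); q=read_camera("side"); print(lids(q)); order.sign_off()
E
```

```text
[[ 7.39886017e-01 -3.85452747e-02  1.00000000e-02]
 [ 7.68101211e-01  3.92354099e-05  1.00000000e-02]
 [ 7.64446461e-01 -7.87244197e-02  1.00000000e-02]]
32.05 0.0017954874063238237 [ 0.604543   -0.02817766  0.20424367] 0.6842666547504924
{'yellow': [(array([505.2,   4.3]), array([ 69., 134.]), -0.128)]}
the job is handed in; nothing more can be done
```

The green-lidded case is the one that rattles. The arm is holding it still and upright at the view point, and the job was handed in at about 32 s of the 72 s allowed.

- **Order:** I lifted and shook red, then yellow, then green.
- **Quiet cases:** Red and yellow showed no shift of balance at rest after moves either way; their settled wrist torque about y averaged −0.01 to 0.03 N m. Both were put back upright on the mat within a few millimetres of where they stood.
- **Rattling case:** Green's resting torque switched from about −0.09 to +0.12 N m, depending on which way it was last moved. That fits a ball rolling from end to end.
- **Final pose:** The arm was still at hand-in, with the tool at (0.605, −0.028, 0.204) m. That puts the case centre at about 150 mm height, and the view point from the camera images worked out at about (0.605, −0.028, 0.15) m. The gripper reading matched the 60 mm width.
- **Camera position:** The housing and foot agree on the stand's place to a few millimetres. Its angle came from an outline only a few dozen pixels wide, so the sideways centring could be off by about 5 mm.
- **Disagreements:**
  - The network's readings of the case centre differed from my figure by 4 to 7 mm.
  - One yellow torque reading was noisy (0.15 N m) while the arm was still settling. I repeated the test and it came out quiet.
- **Not checked:** I looked at the bystanders only in passing in the pictures. I did not measure them again at the end.

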